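Key and sprocket onto a gearbox shaft

ROBOT

A 6-joint arm with a two-finger parallel gripper is mounted at the origin on the work surface. World frame = base frame: x ahead of the robot, y to its left, z up, the work surface at z = 0. Lengths are in m, angles in rad, forces in N, time in s.
With the tool pointing down it reaches from about 0.3 to 0.75 m from the base axis. Payload 8.5 kg.
Tool frame: the origin (TCP) lies at the very end of the fingers, on their centre line; the grasp point (between the pads) lies 19 mm behind it; z points along the fingers, y is the direction in which the jaws open and shut (so a half turn about z gives the same grasp; the last joint's range is limited). The gripper opens to 88 mm and grips with 3 to 60 N. Pads are 18 mm wide; open, the fingers measure 123 mm over their backs; the gripper's body (75 mm by 187 mm) begins 45 mm behind the grasp point.
Start: joints at [1.017, 0.381, 1.297, -0, 1.464, -0.215], TCP at [0.183, 0.519, 0.239] pointing down, gripper open.
Joint ranges: [-3.11, 3.11], [-0.89, 2.33], [0.22, 2.48], [-1.42, 4.56], [0.17, 2.85], [-2.88, 2.88]. Speed limits (rad/s): [2.39, 2.39, 3.14, 3.14, 3.14, 3.14].

INTERFACE

Orientations are given as a 3x3 rotation matrix whose columns are the frame's x, y, z axes.
In Python, from station import ctrl gives the robot as it stands. Calls block until the motion is done:
- ctrl.move_ptp(position, orientation): joint-space move of the TCP to a pose.
- ctrl.servo_line(position, ori=None, velocity=0.15, f_stop=None): straight line of the TCP; ori=None keeps the orientation; velocity is the mean speed in m/s. With f_stop (N) it stops when the force on the tool has changed by that much, and returns True; else False.
- ctrl.move_j(angles): joint-space move.
- ctrl.gripper_open() and ctrl.gripper_close(): open the fingers fully, or close them until they stop; the grip force is fixed at half the most.
- ctrl.hold(seconds).
- ctrl.solve_ik(position, orientation): joint angles nearest the present ones, or None.
- ctrl.camera(name): name is "scene" or "top" or "wrist"; returns a dict with "color" (420x560x3 uint8, red, green, blue), "range_z" (420x560 float32, m along the optical axis (not along the pixel's ray), 0 where there is no reading), "camera_matrix" (3x3 intrinsics, pixels), "k1" (the pictures are not rectified: a ray, as slopes to the right and down, at radius r is drawn at 1 + k1 r^2 times it, then the intrinsics apply), "origin" and "orientation" of the camera in the world. Camera axes: x right, y down, z forward; pixel columns grow to the right and rows downward; lengths in m; the calibration is good to about 2 mm. A picture is of the moment at which its call begins.
A pose or a line that the arm cannot do raises ctrl.Unreachable and nothing moves.
- ctrl.job_done(): hands the job in, once; it reports no verdict.
Readings, each from a call of its own:
- ctrl.get_clock(): time.
- ctrl.get_joints(): joint angles.
- ctrl.get_qvel(): joint speeds.
- ctrl.get_joint_torque(): joint torques, N m.
- ctrl.get_position(): TCP position.
- ctrl.get_eef_rot(): TCP orientation.
- ctrl.get_ft_force(): force on the tool from outside, world axes, zero at the start.
- ctrl.get_moment(): the same for the moment, N m.
- ctrl.get_grip_width(): finger opening in m.
Only numpy, scipy, OpenCV 4.12 (cv2) and the standard library are available. Lean on these libraries where they do the work, as an engineer would, in place of code of your own. Each camera call takes 0.05 s, during which the arm holds its last target.

TASK

Take the square steel key from the wooden holder and drop it, standing upright, into the keyway of the upright gearbox shaft until it is fully home and let go of it; then slide the sprocket, boss up, down over shaft and key with its keyway on the key until it sits flush on the shaft's collar, and let go. The shaft may stand turned either way from the red mark, so feel or look for the keyway, and work gently: never load the gearbox with more than about 40 N, and leave the other things on the bench undisturbed.

Things in the scene. Friction and masses are not known exactly. Their poses are not given: they have to be found in the camera images.
- case: Fixed aluminium gearbox casing, 175 x 140 mm, on two timber battens; flat cover 92 mm above the bench with a round boss, 100 mm in diameter and 8 mm high. Origin on the bench under the shaft's axis, z up. A red line on the cover points along the casing's +x from the axis. The casing and what it carries are rigid.
- seat (a point): On the upright shaft's axis at the collar's top face, 120 mm above the bench; axes are the casing's, NOT the shaft's. The collar is 52 mm in diameter, 20 mm high. The shaft's keyway runs down on into a square pocket in the collar, 11.5 x 11.5 mm, 16 mm deep, two sides parallel to the radius; its centre, and so that of the seated key, lies 15.25 mm from the axis.
- shaft_end (a point): On the shaft's axis at its end, 27 mm above the collar. Shaft 30 mm in diameter, edge bevelled 2 mm, with one keyway in its side, 11.5 mm wide, open outwards and at the end. The shaft turns stiffly (friction 0.2 Nm); its keyway points anywhere within 0.75 rad either way of the casing's +x. That angle is not measured (the axes given here are the casing's): find it by feel or by eye.
- key_c (a point): Centre of the square steel key, 10 x 10 x 40 mm, 30 g, long axis z upright, foot bevelled 1 mm, sides along its x and y; any side may face the shaft. It starts 16 mm deep in a hole of the holder, 24 mm showing. Home in the pocket its centre is 4 mm above the collar and its top 3 mm below the shaft's end: let it drop the last part from fingers that hold only its top.
- holder: Fixed wooden block 60 x 150 x 30 mm with three square holes in a row along its y, 50 mm apart; origin under its centre. The key stands in one of them, round pins in the others. Grip the key on its sides towards the holder's -x and +x: there it is free.
- sprocket_c (a point): Centre (half-way up) of the sprocket, 0.27 to 0.5 kg, 34 mm high, lying boss up: toothed plate 90 mm in diameter, 1 to 8 mm above the underside; round boss 54 mm in diameter, full height, to grip. Bore 32 mm with a keyway 12 mm wide, 22 mm deep from the axis, towards its +x (yellow dot on the boss), bevelled 1.5 mm at the underside. Seated, its centre is 17 mm above the collar's face.
- dowel_a_c (a point): Centre of a round brass pin, 10 mm diameter, 34 mm long, standing in the holder: leave alone.
- dowel_b_c (a point): Centre of a round copper pin, 10 mm diameter, 46 mm long, standing in the holder: leave alone.
- cup_c (a point): Centre of a white plastic cup, 72 mm across, 85 mm high: leave alone.
- can_c (a point): Centre of a closed can, 60 mm across, 170 mm high: leave alone.
- bearing_c (a point): Centre of a steel bearing ring lying flat, 62 mm across, 17 mm high: leave alone.
- mallet_c (a point): Middle of the handle of a rubber mallet, 260 mm long: leave alone.
- spanner_c (a point): Middle of a steel spanner, 180 mm long: leave alone.
Not all that is in view belongs to the job. What is shaped like the part that bears sprocket_c but orange or turquoise is not meant.

How it is judged:
On the way, in this order (a step that is already met when the one before it is completed fails the run):
1. the key stands upright and fully home in the shaft's keyway, released (z of key_c in the frame of seat between 0.001 and 0.0065 m and horizontal distance between key_c and seat between 0.0125 and 0.018 m and angle between key_c's own z axis and vertical below 0.12 rad and contact force between key and the fingers below 0.1 N and linear speed of key below 0.02 m/s), for 0.2 s.
2. the sprocket is down on the collar with its keyway on the key (z of key_c in the frame of seat between 0.001 and 0.0065 m and horizontal distance between key_c and seat between 0.0125 and 0.018 m and angle between key_c's own z axis and vertical below 0.12 rad and z of sprocket_c in the frame of seat between 0.014 and 0.0195 m and horizontal distance between sprocket_c and seat below 0.0025 m and angle between sprocket_c's own z axis and vertical below 0.06 rad and y of key_c in the frame of sprocket_c between -0.0025 and 0.0025 m and x of key_c in the frame of sprocket_c above 0.01 m), for 0.2 s.
At the end, for the whole second after the job is handed in: Key upright (7 deg), centre 1 to 6.5 mm above the collar face and 12.5 to 18 mm off the axis; sprocket boss up (3.5 deg), centre 14 to 19.5 mm above the collar face, within 2.5 mm of the axis, key within 2.5 mm of the middle of its keyway; both released and at rest (all of step 2 and linear speed of each of sprocket, key below 0.01 m/s and contact force between sprocket and the fingers below 0.1 N); the robot touches nothing.
It fails at once if the gearbox is loaded with more than 40 N (contact force between case and anything else above 40 N).
It fails at once if another thing on the bench or in the holder is moved by more than 25 mm (distance of any of dowel_a_c, dowel_b_c, cup_c, can_c, bearing_c, mallet_c, spanner_c from where it was at the start of the episode above 0.025 m).
It also fails if it takes over 72 s, if anything falls off the work surface, if the arm or the gripper's body presses on something with over 40 N, if the wrist force passes 120 N, or if a joint passes its speed limit or range.

## Working session

There is one attempt and no reset: what is moved stays moved. The work goes in short steps, each a Python script; the robot and the scene stay as the last script left them, time stands still between calls to the robot, and variables do not carry over. Pictures are saved under pics/ and viewed, and the job is handed in when it is done.

```bash
ls; mkdir -p pics; cat > h.py <<'E'
import numpy as np, cv2
from station import ctrl
def save(im,name,crop=None,scale=1):
    c=im["color"][...,::-1]
    if crop: u0,v0,u1,v1=crop; c=c[v0:v1,u0:u1]
    c=cv2.resize(np.ascontiguousarray(c),None,fx=scale,fy=scale,interpolation=cv2.INTER_CUBIC)
    cv2.imwrite("pics/"+name,c)
def undist(im,u,v):
    K=im["camera_matrix"];k=im["k1"]
    x=(np.asarray(u,float)-K[0,2])/K[0,0];y=(np.asarray(v,float)-K[1,2])/K[1,1]
    a,b=x.copy() if hasattr(x,'copy') else x,y
    for _ in range(20):
        s=1+k*(a*a+b*b); a=x/s;b=y/s
    return a,b
def p3(im,u,v,z=None):
    """pixel->world using range (z=None) or plane at height z"""
    a,b=undist(im,u,v); d=np.stack([a,b,np.ones_like(a)],-1)
    R=np.array(im["orientation"]);o=np.array(im["origin"])
    w=d@R.T
    if z is None:
        r=im["range_z"][np.asarray(v,int),np.asarray(u,int)]
        return o+w*np.asarray(r)[...,None]
    return o+w*((z-o[2])/w[...,2])[...,None]
def cloud(im):
    v,u=np.mgrid[0:420,0:560]
    return p3(im,u,v)
def proj(im,P):
    R=np.array(im["orientation"]);o=np.array(im["origin"]);K=im["camera_matrix"]
    c=(np.asarray(P)-o)@R; x=c[...,0]/c[...,2];y=c[...,1]/c[...,2]
    s=1+im["k1"]*(x*x+y*y)
    return np.stack([K[0,0]*x*s+K[0,2],K[1,1]*y*s+K[1,2]],-1)
def down(yaw):
    # z down; tool y axis along (cos yaw, sin yaw)
    y=np.array([np.cos(yaw),np.sin(yaw),0]);z=np.array([0,0,-1.])
    return np.stack([np.cross(y,z),y,z],1)
E
python3 - <<'E'
from h import *
import pickle
for n in ["scene","top","wrist"]:
    im=ctrl.camera(n); save(im,n+"0.png"); pickle.dump(im,open(n+"0.pkl","wb")); print(n,im["origin"],im["k1"],im["camera_matrix"][0,0])
print(ctrl.get_clock(),ctrl.get_eef_rot(),ctrl.get_grip_width())
E
```

```text
pics
scene [ 1.37013912 -0.25296436  1.02079924] -0.07835020600829598 483.38974819572815
top [0.37850318 0.06697964 1.12727476] 0.025770987069841614 381.4467225851772
wrist [0.12133425 0.53914021 0.38298342] -0.06289363816916803 373.1800104177516
0.15 [[-9.43152213e-01  3.32360681e-01 -5.30414232e-04]
 [ 3.32361032e-01  9.43151862e-01 -8.42307283e-04]
 [ 2.20311348e-04 -9.70712999e-04 -9.99999505e-01]] 0.08798305757979942
```

View pics/top0.png

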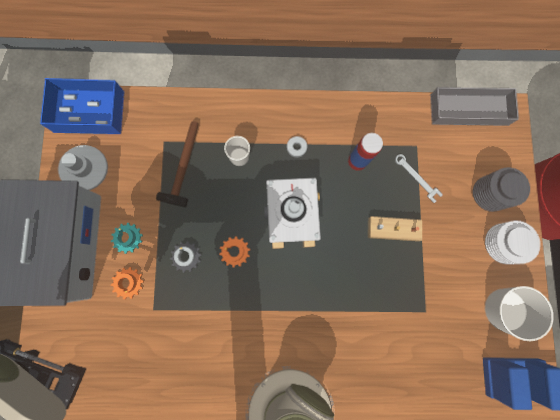

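View pics/scene0.png

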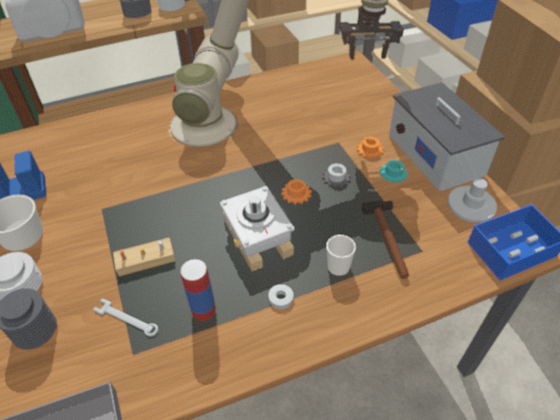

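View pics/wrist0.png

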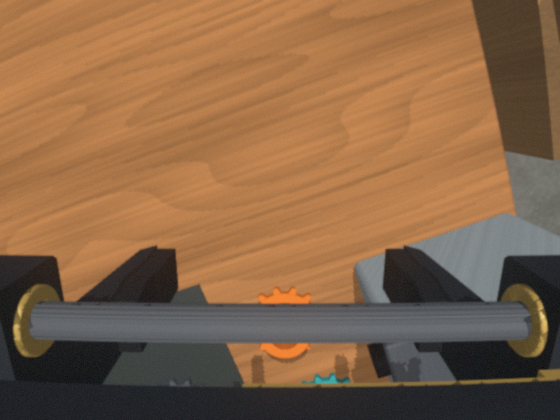

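Candidates for the sprocket in top view: steel grey (184,257), orange (235,251), orange (128,284), turquoise (127,238). I choose the grey one. Candidates for the key in the holder: (380,225), (397,226), (416,227). Close crops next.

```bash
python3 - <<'E'
from h import *
import pickle
t=pickle.load(open("top0.pkl","rb"));s=pickle.load(open("scene0.pkl","rb"))
def cr(im,c,sc): 
    u0,v0,u1,v1=c; return cv2.resize(np.ascontiguousarray(im["color"][v0:v1,u0:u1,::-1]),(400,300),interpolation=cv2.INTER_CUBIC)
a=np.vstack([np.hstack([cr(t,(360,198,440,258),5),cr(s,(105,225,185,285),5)]),np.hstack([cr(t,(253,170,333,230),5),cr(t,(145,225,225,285),5)])])
cv2.imwrite("pics/crops.png",a)
print("cam top z-axis",np.array(t["orientation"])[:,2], t["range_z"].max())
for n,u,v in [("spr",184,257),("spr rim",176,257),("case",308,235),("shaft",293,207),("holder",372,236),("bench",340,260)]:
    print(n,p3(t,u,v))
E
```

```text
cam top z-axis [ 0.16539153 -0.02170716 -0.98598907] 2.0857184
spr [0.41972649 0.31140764 0.00163918]
spr rim [0.41838326 0.32698976 0.0330588 ]
case [ 0.47911815 -0.04092634  0.09209691]
shaft [0.54591097 0.00395719 0.150778  ]
holder [ 0.48454594 -0.23297331  0.02970405]
bench [ 4.15615705e-01 -1.44440808e-01 -3.33183851e-04]
```

View pics/crops.png

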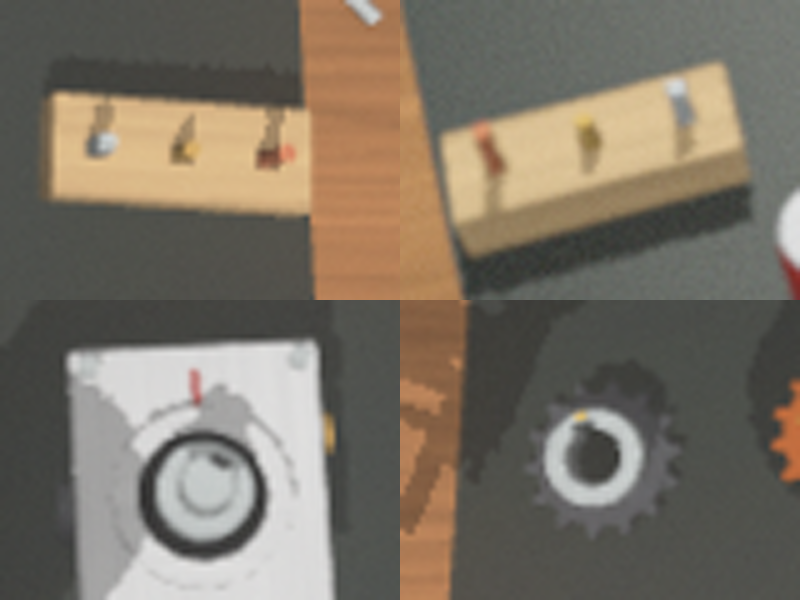

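Grey sprocket at top (184,257), with a yellow dot up-left; the bright steel square key is in the left hole (380,226), and brass and copper pins are in the others. Red line points to about world +x, and the dark keyway is at the shaft's upper right (crop 215,462). Now I'll measure roughly.

```bash
python3 - <<'E'
from h import *
import pickle
t=pickle.load(open("top0.pkl","rb"));C=cloud(t);X,Y,Z=C[...,0],C[...,1],C[...,2]
def reg(x0,x1,y0,y1,z0,z1):
    m=(X>x0)&(X<x1)&(Y>y0)&(Y<y1)&(Z>z0)&(Z<z1)&(t["range_z"]>0); return C[m]
c=reg(.4,.68,-.12,.12,.085,.097); r=cv2.minAreaRect(c[:,:2].astype(np.float32)*1000); print("cover",r)
c=reg(.4,.68,-.12,.12,.116,.124); print("collar",len(c),cv2.minEnclosingCircle(c[:,:2].astype(np.float32)*1000))
c=reg(.4,.68,-.12,.12,.143,.152); print("shaft",len(c),c.mean(0),cv2.minEnclosingCircle(c[:,:2].astype(np.float32)*1000))
c=reg(.4,.68,-.45,-.18,.025,.034); print("holder",cv2.minAreaRect(c[:,:2].astype(np.float32)*1000))
c=reg(.4,.68,-.45,-.18,.04,.08); print("pins",np.round(c,3)[:30])
c=reg(.35,.5,.25,.4,.028,.04); print("boss",len(c),cv2.minEnclosingCircle(c[:,:2].astype(np.float32)*1000))
c=reg(.35,.5,.25,.4,.004,.012); print("plate",len(c),cv2.minEnclosingCircle(c[:,:2].astype(np.float32)*1000))
print("red end",p3(t,np.array([292,292]),np.array([190,184]),.092))
c=reg(.55,.8,-.35,-.1,.15,.19); print("can",c.mean(0))
c=reg(.55,.8,0,.25,.07,.1); print("cup",c.mean(0))
E
```

```text
cover ((549.5614013671875, -0.9077911376953125), (175.54595947265625, 139.98411560058594), 3.453408718109131)
collar 172 ((548.7574462890625, -0.8137929439544678), 25.788068771362305)
shaft 93 [ 5.48204424e-01 -1.75822225e-04  1.47221610e-01] ((548.618896484375, -0.46893635392189026), 14.765549659729004)
holder ((507.7862243652344, -303.19818115234375), (149.682861328125, 60.395423889160156), 86.96878051757812)
pins [[ 0.515 -0.249  0.048]
 [ 0.514 -0.251  0.051]
 [ 0.514 -0.253  0.053]
 [ 0.514 -0.256  0.055]
 [ 0.514 -0.259  0.053]
 [ 0.512 -0.25   0.046]
 [ 0.511 -0.25   0.053]
 [ 0.511 -0.254  0.052]
 [ 0.511 -0.257  0.051]
 [ 0.511 -0.259  0.053]
 [ 0.512 -0.303  0.05 ]
 [ 0.509 -0.25   0.044]
 [ 0.508 -0.25   0.054]
 [ 0.508 -0.253  0.052]
 [ 0.509 -0.257  0.051]
 [ 0.508 -0.258  0.055]
 [ 0.51  -0.301  0.046]
 [ 0.51  -0.303  0.048]
 [ 0.509 -0.306  0.049]
 [ 0.509 -0.351  0.058]
 [ 0.509 -0.355  0.056]
 [ 0.509 -0.357  0.058]
 [ 0.506 -0.25   0.045]
 [ 0.506 -0.255  0.047]
 [ 0.506 -0.257  0.05 ]
 [ 0.507 -0.301  0.047]
 [ 0.507 -0.304  0.046]
 [ 0.507 -0.307  0.047]
 [ 0.508 -0.349  0.041]
 [ 0.507 -0.348  0.052]]
boss 188 ((420.0200500488281, 307.6114501953125), 27.41103744506836)
plate 422 ((424.5295104980469, 320.1283874511719), 100.92471313476562)
red end [[0.60384564 0.00306216 0.092     ]
 [0.62091932 0.00311268 0.092     ]]
can [ 0.71421305 -0.20046663  0.16713612]
cup [0.62428008 0.06506926 0.09007921]
```

```bash
python3 - <<'E'
from h import *
import pickle
w=pickle.load(open("wrist0.pkl","rb"));R=np.array(w["orientation"]);T=ctrl.get_eef_rot()
print("cam in tool",np.round(T.T@R,4),T.T@(np.array(w["origin"])-ctrl.get_position()))
# sprocket: camera over it at tool yaw ~0.6
t0=ctrl.get_clock()
for p,yaw,n in [((.4200,.3076),0.7,"spr"),((.5487,-.0008),-.0,"sh")]:
    Rt=down(yaw); 
    pos=np.array([p[0],p[1],0.])-Rt[:,0]*(.065+.0); pos[2]=.16 if n=="spr" else .25
    ctrl.move_ptp(pos,Rt); ctrl.hold(.2)
    im=ctrl.camera("wrist"); pickle.dump(im,open("w_%s.pkl"%n,"wb")); save(im,"w_%s.png"%n)
    print(n,ctrl.get_clock(),ctrl.get_position()-pos,ctrl.get_joints())
E
```

```text
cam in tool [[ 2.000e-04 -9.672e-01 -2.542e-01]
 [ 1.000e+00  3.000e-04 -2.000e-04]
 [ 2.000e-04 -2.542e-01  9.672e-01]] [ 0.06474613 -0.0011406  -0.14465811]
spr 1.85 [-0.00030401  0.00060084  0.00014532] [ 2.86492263e-01  4.16370506e-01  1.48434460e+00  6.65024737e-05
  1.24062439e+00 -4.14730769e-01]
sh 3.4083 [ 6.54478869e-06  7.77672421e-04 -1.23690060e-04] [-3.32237504e-01  3.77624124e-01  1.26937565e+00 -4.02984224e-06
  1.49486581e+00 -3.33603158e-01]
```

View pics/w_spr.png

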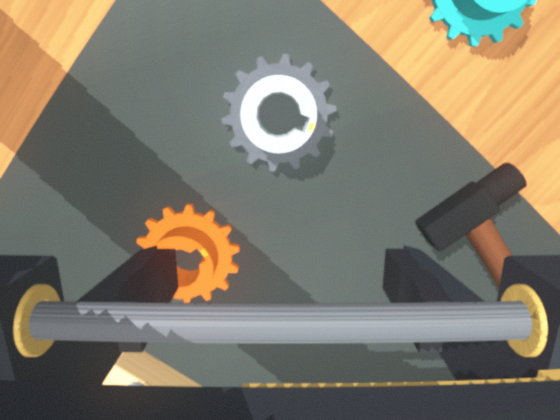

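View pics/w_sh.png

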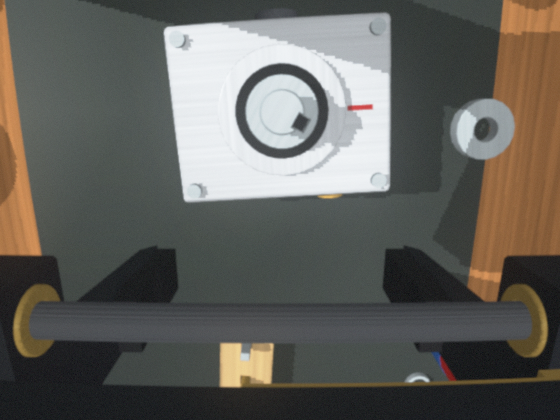

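Sprocket at (278,115), dot at (312,127). Shaft at (282,110), with the dark pocket at (300,122), so the keyway is about 30° toward world −y from +x.

```bash
python3 - <<'E'
from h import *
import pickle
from scipy.optimize import least_squares
w=pickle.load(open("w_sh.pkl","rb"));C=cloud(w);c0=np.array([.5487,-.0008])
d=C[...,:2]-c0;r=np.hypot(d[...,0],d[...,1]);Z=C[...,2];ok=w["range_z"]>0
def fitc(P):
    q=least_squares(lambda p:np.hypot(*(P-p[:2]).T)-p[2],[*P.mean(0),.02],loss='soft_l1',f_scale=.0005).x; return q
for z0,z1,rm,nm in [(.144,.151,.02,'shaft'),(.117,.123,.035,'collar'),(.097,.103,.06,'boss'),(.088,.095,.2,'cover')]:
    m=ok&(Z>z0)&(Z<z1)&(r<rm); P=C[m]
    print(nm,len(P),'z',np.median(P[:,2]))
    if nm=='cover': print(cv2.minAreaRect(P[:,:2].astype(np.float32)*1000))
    else:
        h=cv2.convexHull(P[:,:2].astype(np.float32))[:,0]; print(cv2.minEnclosingCircle(P[:,:2].astype(np.float32)*1000), fitc(h))
m=ok&(Z<.116)&(r<.023);P=C[m];print('pocket',len(P),P.mean(0),np.degrees(np.arctan2(*(P[:,:2].mean(0)-c0)[::-1])), Z[m].min())
print(cv2.minAreaRect(P[:,:2].astype(np.float32)*1000))
save(w,"w_sh_c.png",(240,80,330,148),8)
s=pickle.load(open("w_spr.pkl","rb"));save(s,"w_spr_c.png",(215,50,345,180),4)
C=cloud(s);Z=C[...,2];m=(s["range_z"]>0)&(Z>.030)&(Z<.04)&(np.hypot(C[...,0]-.42,C[...,1]-.308)<.05);P=C[m];print('spr',len(P),np.median(P[:,2]),cv2.minEnclosingCircle(P[:,:2].astype(np.float32)*1000),fitc(cv2.convexHull(P[:,:2].astype(np.float32))[:,0]))
print('dot',p3(s,312,127))
E
```

```text
shaft 1440 z 0.1456504596949273
((549.54150390625, -2.20204758644104), 14.648530960083008) [ 0.54960397 -0.00216525  0.01443324]
collar 2377 z 0.11879899849283687
((549.5267944335938, -2.022744655609131), 25.902250289916992) [ 0.54954249 -0.00205663  0.02563931]
boss 9001 z 0.09913886810941758
((549.4380493164062, -1.9137976169586182), 49.724308013916016) [ 0.54947914 -0.00204058  0.04937491]
cover 24582 z 0.09070960432815936
((549.5107421875, -2.0831756591796875), (174.49560546875, 139.2290802001953), 3.561100959777832)
pocket 214 [ 0.56397265 -0.01022852  0.10413915] -31.688960153755694 0.1010550360787505
((563.6246337890625, -9.912132263183594), (11.758750915527344, 9.208404541015625), 60.75137710571289)
spr 2837 0.03275484800808964 ((420.4730529785156, 303.89996337890625), 26.968856811523438) [0.42045557 0.30406196 0.0266575 ]
dot [0.44475911 0.31287495 0.03174234]
```

View pics/w_sh_c.png

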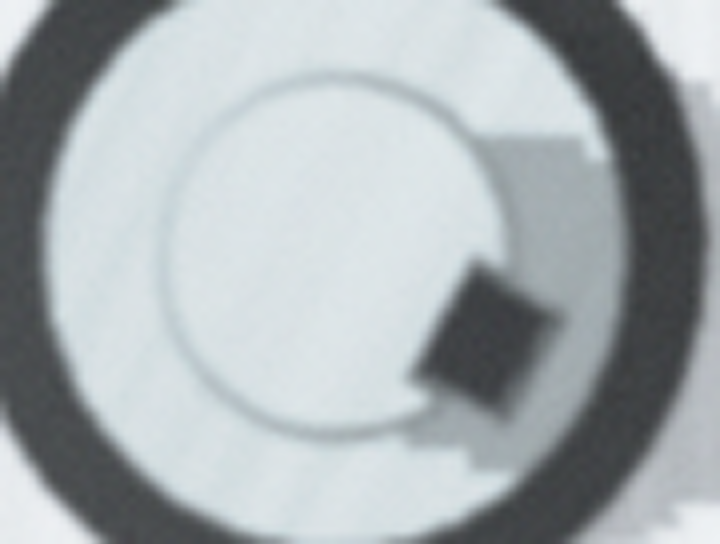

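View pics/w_spr_c.png

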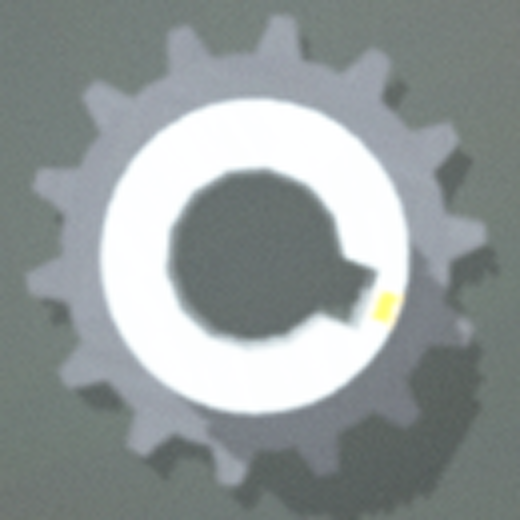

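```bash
cat >> h.py <<'E'
from scipy.optimize import least_squares
def fitc(P):
    return least_squares(lambda p:np.hypot(*(P-p[:2]).T)-p[2],[*P.mean(0),.02],loss='soft_l1',f_scale=.0005).x
def hull(P): return cv2.convexHull(P[:,:2].astype(np.float32))[:,0]
E
python3 - <<'E'
from h import *
import pickle
for p,yaw,n,zt in [((.5492,-.0015),-.511,"sh2",.147),((.5104,-.2533),-.053,"key",.054)]:
    Rt=down(yaw); pos=np.array([p[0],p[1],0.])-Rt[:,0]*.065; pos[2]=zt+.103
    ctrl.move_ptp(pos,Rt); ctrl.hold(.4)
    im=ctrl.camera("wrist"); im["tcp"]=ctrl.get_position();im["R"]=ctrl.get_eef_rot();pickle.dump(im,open("w_%s.pkl"%n,"wb")); save(im,"w_%s.png"%n)
    print(n,ctrl.get_clock(),ctrl.get_position()-pos)
    C=cloud(im);Z=C[...,2];ok=im["range_z"]>0;r=np.hypot(C[...,0]-p[0],C[...,1]-p[1])
    if n=="sh2":
        for z0,z1,rm in [(.144,.151,.02),(.117,.123,.035),(.097,.103,.06)]:
            P=C[ok&(Z>z0-.002)&(Z<z1)&(r<rm)]; c=fitc(hull(P)); print(c, np.median(P[:,2]))
        P=C[ok&(Z<.113)&(r<.023)]; print('pocket',P.mean(0),cv2.minAreaRect(P[:,:2].astype(np.float32)*1000))
        save(im,"w_sh2_c.png",(240,80,330,148),8)
    else:
        P=C[ok&(Z>.048)&(Z<.058)&(r<.02)]; print('key',len(P),P.mean(0),np.median(P,0),cv2.minAreaRect(P[:,:2].astype(np.float32)*1000))
        save(im,"w_key_c.png",(200,40,360,200),5)
E
```

```text
sh2 4.4083 [ 8.87425799e-05 -4.17667397e-05 -5.61701736e-05]
[ 0.54957262 -0.00216218  0.01458573] 0.14566948381936964
[ 0.54951063 -0.00204404  0.0256375 ] 0.11873277946123048
[ 0.54958028 -0.00199273  0.04955464] 0.09912144188542785
pocket [ 0.563988   -0.01020234  0.10374448] ((563.8395385742188, -10.137544631958008), (10.39563274383545, 8.816939353942871), 61.03989028930664)
key 5.9333 [0.00014391 0.0002629  0.00011983]
key 208 [ 0.51067263 -0.25665447  0.05265727] [ 0.51067017 -0.25665639  0.05272302] ((510.66302490234375, -256.7303161621094), (8.964200973510742, 8.531733512878418), 87.03117370605469)
```

View pics/w_key_c.png

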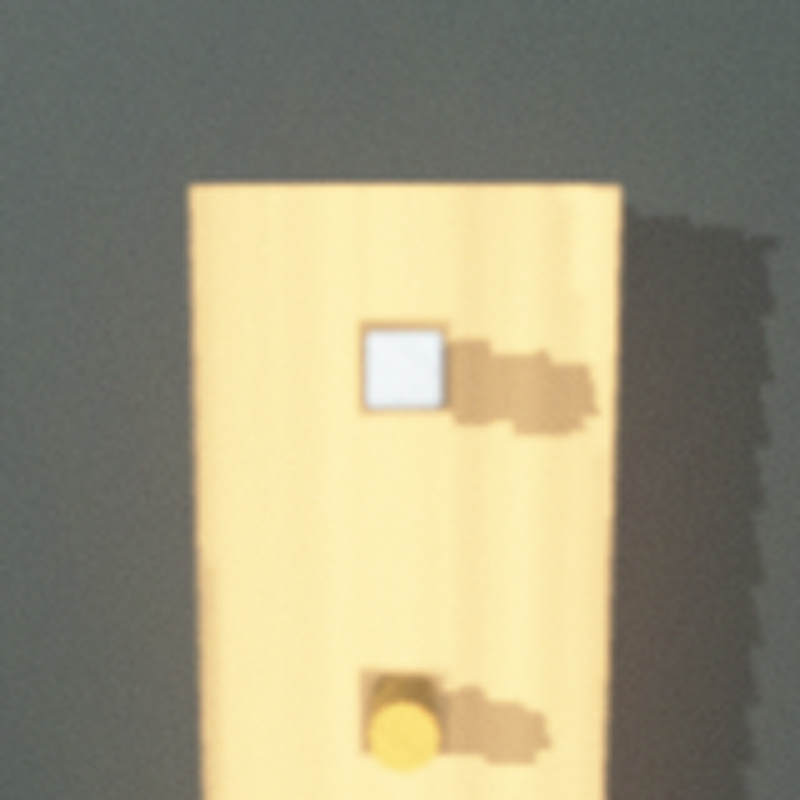

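View pics/w_sh2_c.png

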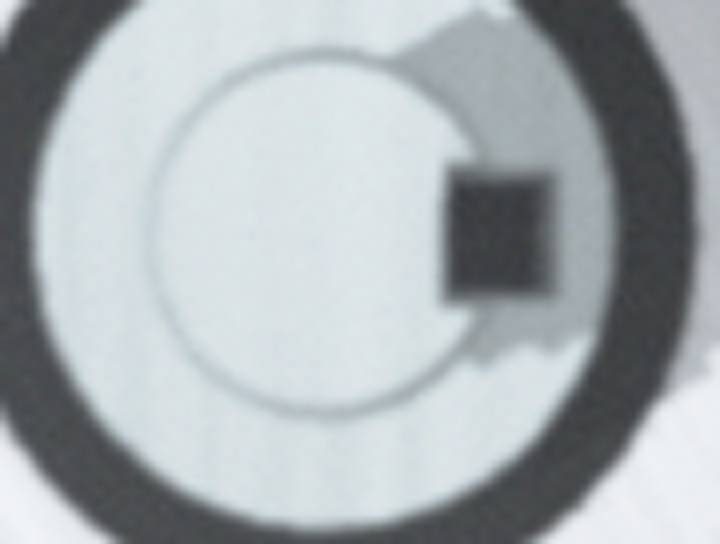

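Both shaft views at different yaws agree to 0.1 mm, so the wrist camera's horizontal calibration is good. I'll use axis (0.5496, −0.0021), keyway −29.3°, and key (0.5107, −0.2567). The bright square at crop (403,370) is clearly the key, so I'll grip it.

```bash
python3 - <<'E'
from h import *
R=down(-.052);k=np.array([.51067,-.25667,0])
ctrl.move_ptp(k+[0,0,.085],R)
print(ctrl.servo_line(k+[0,0,.0465],velocity=.06,f_stop=8)); ctrl.hold(.2)
f0=ctrl.get_ft_force();print(ctrl.get_position()-k,f0)
ctrl.gripper_close();ctrl.hold(.2);print("w",ctrl.get_grip_width(),ctrl.get_ft_force()-f0,ctrl.get_position()-k)
print(ctrl.servo_line(k+[0,0,.12],velocity=.08));ctrl.hold(.2)
im=ctrl.camera("wrist");save(im,"held.png",(160,180,400,300),3.3);print(ctrl.get_grip_width(),ctrl.get_clock())
import pickle;im["tcp"]=ctrl.get_position();im["R"]=ctrl.get_eef_rot();pickle.dump(im,open("held.pkl","wb"))
E
```

```text
False
[ 1.54019965e-04 -7.49298738e-05  4.68491508e-02] [-0.09018856  0.38003475 -0.38757169]
w 0.009282678006541752 [-0.05255588 -0.85242322  0.30575275] [1.44340527e-06 1.04973520e-05 4.65023868e-02]
False
0.009338764696494202 10.0833
```

View pics/held.png

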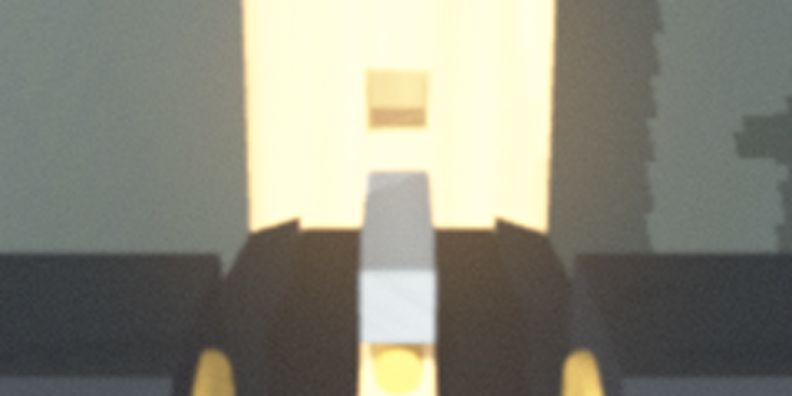

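The key is held between the tips, its top face at full-image (281,272). I'll check its place and tilt in the hand, then move over the keyway.

```bash
python3 - <<'E'
from h import *
import pickle
im=pickle.load(open("held.pkl","rb"));C=cloud(im)
T=(C-im["tcp"])@im["R"]
m=(im["range_z"]>0)&(abs(T[...,1])<.0065)&(abs(T[...,0])<.02)&(T[...,2]<.045)&(T[...,2]>-.02)
m[:255]=m[:255]; P=T[m];v,u=np.nonzero(m)
top=P[(P[:,2]<-.0035)&(v<285)]; print("top",len(top),np.median(top,0),top.min(0),top.max(0))
side=P[(P[:,2]>.0)&(P[:,2]<.03)&(P[:,0]>.0)];A=np.c_[side[:,2],np.ones(len(side))];print("front face x=a z+b",len(side),np.linalg.lstsq(A,side[:,0],rcond=None)[0])
g=[(z,round(1e3*np.median(P[abs(P[:,2]-z)<.003][:,1]),2)) for z in (.003,.012,.02,.027)];print(g)
E
```

```text
top 819 [ 3.15955509e-03  6.33847520e-05 -6.45232541e-03] [-0.00452554 -0.00649603 -0.01994299] [ 0.00845977  0.0064958  -0.00351185]
front face x=a z+b 503 [-0.00894005  0.00534376]
[(0.003, np.float64(-0.15)), (0.012, np.float64(-0.4)), (0.02, np.float64(0.03)), (0.027, np.float64(-0.46))]
```

```bash
python3 - <<'E'
from h import *
th=-.511;R=down(th);c=np.array([.5496,-.0021,0]);p=c+.01525*np.array([np.cos(th),np.sin(th),0])-R@[.0002,0,0];p[2]=0
a=ctrl.get_position();ctrl.servo_line(a+[0,0,.09],velocity=.15)
ctrl.move_ptp(p+[0,0,.20],R);ctrl.hold(.3)
im=ctrl.camera("wrist");save(im,"above.png",(160,150,400,300),3.3)
print(ctrl.get_position()-p,ctrl.get_clock())
E
```

```text
[ 3.97676482e-06 -5.78214008e-04  1.99975071e-01] 12.175
```

View pics/above.png

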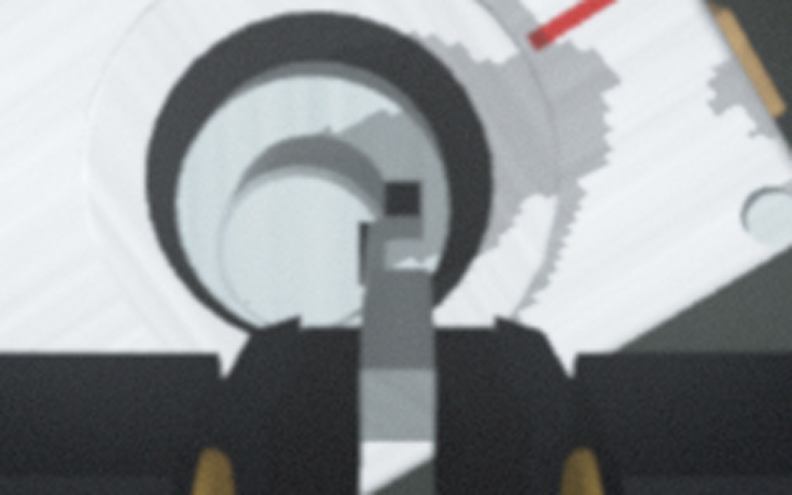

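The key hangs above and in line with the keyway (crop 400,200). I'll lower gently.

```bash
python3 - <<'E'
from h import *
th=-.511;R=down(th);c=np.array([.5496,-.0021,0]);p=c+.01525*np.array([np.cos(th),np.sin(th),0])-R@[.0002,0,0];p[2]=0
ctrl.hold(.2);print(ctrl.get_position()-p)
print(ctrl.servo_line(p+[0,0,.183],R,velocity=.05,f_stop=5));ctrl.hold(.2);print(ctrl.get_position()-p)
f0=ctrl.get_ft_force()
s=ctrl.servo_line(p+[0,0,.1500],velocity=.025,f_stop=4);q=ctrl.get_position();print(s,q-p,ctrl.get_ft_force()-f0,ctrl.get_moment(),ctrl.get_clock())
E
```

```text
[ 6.26442250e-06 -1.21018446e-04  2.00022511e-01]
False
[ 9.55870788e-05 -1.14867103e-05  1.83228865e-01]
False [ 8.09321024e-05 -8.17272126e-06  1.50162298e-01] [ 0.42039485  0.72161665 -1.01267731] [-0.07044833  0.11592935 -0.08559253] 14.5333
```

```bash
python3 - <<'E'
from h import *
import pickle
q=ctrl.get_position();print(ctrl.servo_line(q+[0,0,-.0012],velocity=.02,f_stop=4),ctrl.get_ft_force())
ctrl.gripper_open();ctrl.hold(.2)
q=ctrl.get_position();ctrl.servo_line(q+[0,0,.06],velocity=.12)
th=-.511;R=down(th);c=np.array([.5496,-.0021,0]);pos=c-R[:,0]*.065;pos[2]=.25
ctrl.move_ptp(pos,R);ctrl.hold(.3)
im=ctrl.camera("wrist");save(im,"seated.png",(220,60,350,160),6);print(ctrl.get_clock())
C=cloud(im);Z=C[...,2];r=np.hypot(C[...,0]-c[0],C[...,1]-c[1]);ok=im["range_z"]>0
P=C[ok&(Z>.142)&(r<.02)];print("shaft",fitc(hull(P)),np.median(P,0))
kp=c[:2]+.0165*np.array([np.cos(th),np.sin(th)])
P=C[ok&(np.hypot(C[...,0]-kp[0],C[...,1]-kp[1])<.0035)];print("key top z",np.percentile(P[:,2],[10,50,90]))
pickle.dump(im,open("w_seat.pkl","wb"))
E
```

```text
False [0.05425544 0.0252055  0.06921316]
17.6083
shaft [ 0.55016359 -0.0025457   0.01499675] [ 0.55002185 -0.00242505  0.14554543]
key top z [0.14204109 0.1427549  0.14393169]
```

View pics/seated.png

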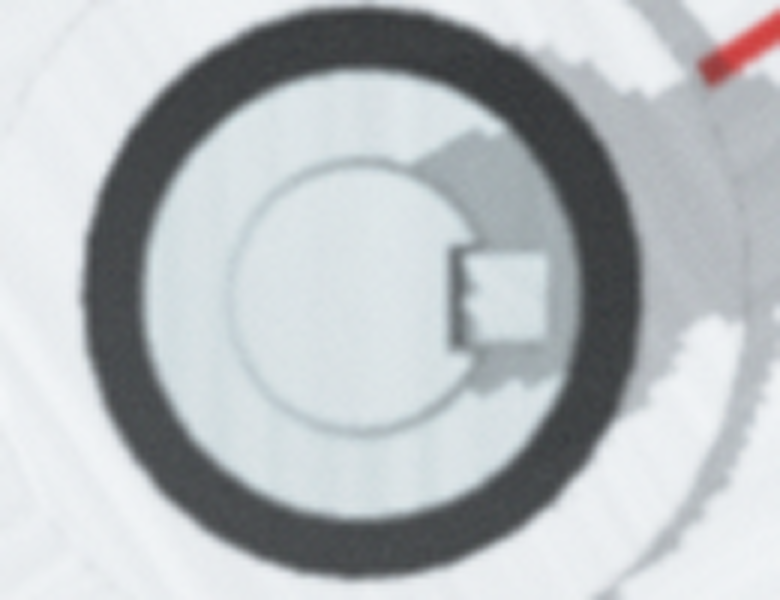

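Key is home: a square at crop (505,297), its top 2.8 mm below the shaft's end, in line with the shaft's centre. Next is the sprocket.

```bash
python3 - <<'E'
from h import *
import pickle
R=down(.35);c=np.array([.4205,.3040,0]);pos=c-R[:,0]*.065;pos[2]=.137
ctrl.move_ptp(pos,R);ctrl.hold(.4);im=ctrl.camera("wrist");print(ctrl.get_clock(),ctrl.get_position()-pos)
im["tcp"]=ctrl.get_position();im["R"]=ctrl.get_eef_rot();pickle.dump(im,open("w_spr2.pkl","wb"));save(im,"w_spr2.png",(215,50,345,150),6)
C=cloud(im);Z=C[...,2];r=np.hypot(C[...,0]-c[0],C[...,1]-c[1]);ok=im["range_z"]>0
m=ok&(Z>.029)&(Z<.037)&(r<.04);P=C[m];f=fitc(hull(P));print("boss",f,np.median(P[:,2]),cv2.minEnclosingCircle(P[:,:2].astype(np.float32)*1000))
d=C[...,:2]-f[:2];rr=np.hypot(d[...,0],d[...,1])
# keyway: hull-edge fit on bench-high hole; use bearing at radii 18..21 of not-boss pixels on plane z=.0328
v,u=np.mgrid[0:420,0:560];Q=p3(im,u,v,np.median(P[:,2]));d=Q[...,:2]-f[:2];rr=np.hypot(d[...,0],d[...,1]);a=np.degrees(np.arctan2(d[...,1],d[...,0]))
for lo,hi in [(.018,.020),(.020,.0212)]:
    k=(rr>lo)&(rr<hi)&(~m); aa=a[k];aa=aa[abs(aa-20)<40];print("keyway bearing",lo,len(aa),np.median(aa),aa.min(),aa.max())
col=im["color"].astype(int);y=(rr<.028)&(col[...,0]>150)&(col[...,0]-col[...,2]>60);print("dot",y.sum(),np.median(a[y]),np.median(rr[y]))
E
```

```text
19.3083 [ 1.28490191e-04 -1.98509077e-04  5.76216362e-05]
boss [0.42056372 0.30419765 0.02677682] 0.03276070258779422 ((420.30657958984375, 304.09375), 27.090816497802734)
keyway bearing 0.018 56 20.189686268375766 3.3062808777145096 37.0649192191661
keyway bearing 0.02 34 20.189896882581 4.895818420268053 35.4764117048795
dot 39 20.888382510829878 0.024828018979665977
```

View pics/w_spr2.png

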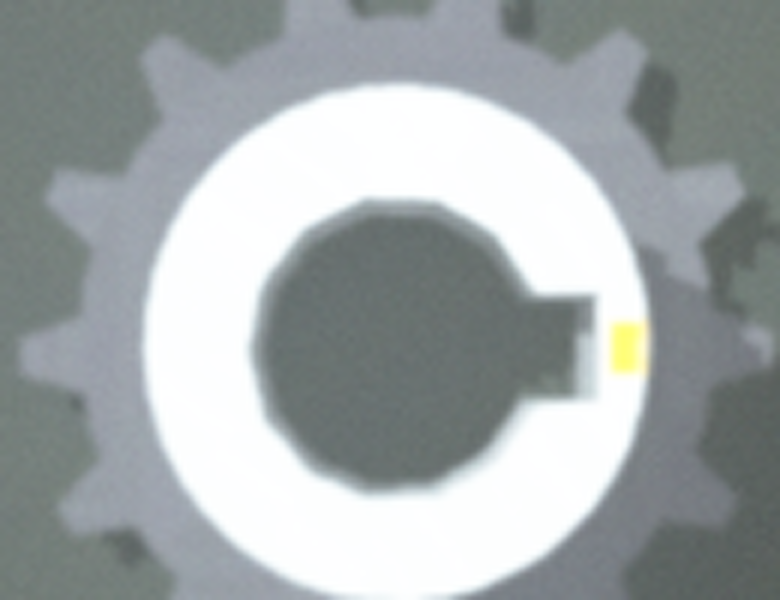

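Keyway bearing is 20.2° (dot at crop 628,348 and notch agree), centre (0.4205, 0.3042). Gripping with jaws along the keyway.

```bash
python3 - <<'E'
from h import *
import pickle
R=down(.3526);c=np.array([.42045,.3042,0])
ctrl.move_ptp(c+[0,0,.07],R)
print(ctrl.servo_line(c+[0,0,.0125],R,velocity=.06,f_stop=6));ctrl.hold(.2);print(ctrl.get_position()-c)
ctrl.gripper_close();ctrl.hold(.2);f0=ctrl.get_ft_force();print("w",ctrl.get_grip_width(),f0,ctrl.get_position()-c)
ctrl.servo_line(c+[0,0,.20],velocity=.12);ctrl.hold(.3);print(ctrl.get_grip_width(),ctrl.get_ft_force(),ctrl.get_clock())
im=ctrl.camera("wrist");im["tcp"]=ctrl.get_position();im["R"]=ctrl.get_eef_rot();pickle.dump(im,open("held2.pkl","wb"));save(im,"held2.png")
C=cloud(im);T=(C-im["tcp"])@im["R"];ok=(im["range_z"]>0)
v,u=np.mgrid[0:420,0:560]
m=ok&(np.hypot(T[...,0],T[...,1])<.05)&(T[...,2]<-.018)&(T[...,2]>-.03)&(v<300)&(abs(T[...,1])<.026);P=T[m]
A=np.c_[P[:,:2],np.ones(len(P))];print("top plane",len(P),np.linalg.lstsq(A,P[:,2],rcond=None)[0])
m=ok&(T[...,2]<.003)&(T[...,2]>-.03)&(abs(T[...,1])<.02)&(T[...,0]>.015)&(T[...,0]<.032);P=T[m];f=least_squares(lambda p:np.hypot(P[:,0]-p[0],P[:,1]-p[1])-.027,[0,0]) if 0 else None
edge=P[P[:,2]>-.018];print("front boss x at y~0",len(edge),[ (round(1e3*y),round(1e3*np.median(edge[abs(edge[:,1]-y)<.002][:,0]),2)) for y in (-.012,-.006,0,.006,.012) if (abs(edge[:,1]-y)<.002).any()])
E
```

```text
False
[9.63585750e-05 5.06108147e-05 1.27624163e-02]
w 0.053516951717246145 [0.58839082 0.04891431 0.12839906] [9.54664051e-05 3.92094150e-05 1.25328357e-02]
0.052965031990565306 [-0.21907287  0.12298815 -4.10881   ] 23.9083
top plane 5568 [ 0.0061978  -0.00021089 -0.0202209 ]
front boss x at y~0 1360 [(-12, np.float64(24.14)), (-6, np.float64(26.0)), (0, np.float64(26.68)), (6, np.float64(25.83)), (12, np.float64(23.5))]
```

View pics/held2.png

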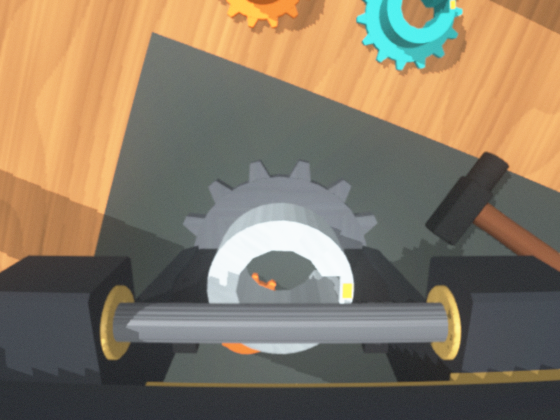

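The sprocket is level in the hand, keyway to the right at (345,290), 4.2 N weight. Moving over the shaft.

```bash
python3 - <<'E'
from h import *
import pickle
th=-.511;R=down(th);c=np.array([.5496,-.0021,0])-R@[-.0001,0,0];c[2]=0
ctrl.move_ptp(c+[0,0,.21],R);ctrl.hold(.5);print(ctrl.get_position()-c,ctrl.get_clock())
im=ctrl.camera("wrist");save(im,"above2.png",(160,120,400,300),3.3)
print(ctrl.servo_line(c+[0,0,.165],R,velocity=.06,f_stop=5));ctrl.hold(.3)
f0=ctrl.get_ft_force();print(ctrl.get_position()-c,f0)
s=ctrl.servo_line(c+[0,0,.140],R,velocity=.02,f_stop=4);print(s,ctrl.get_position()-c,ctrl.get_ft_force()-f0,ctrl.get_moment(),ctrl.get_clock())
E
```

```text
[3.09191239e-06 1.70669527e-04 2.10019432e-01] 25.7167
False
[ 6.20139512e-05 -6.61857185e-06  1.65205258e-01] [ 0.98426972  0.07304114 -3.21051798]
False [ 5.48928468e-05 -1.34468029e-05  1.40126509e-01] [-1.2543166   0.34250094 -0.02820189] [-0.06497817  0.13111555 -0.01383084] 28.3667
```

View pics/above2.png

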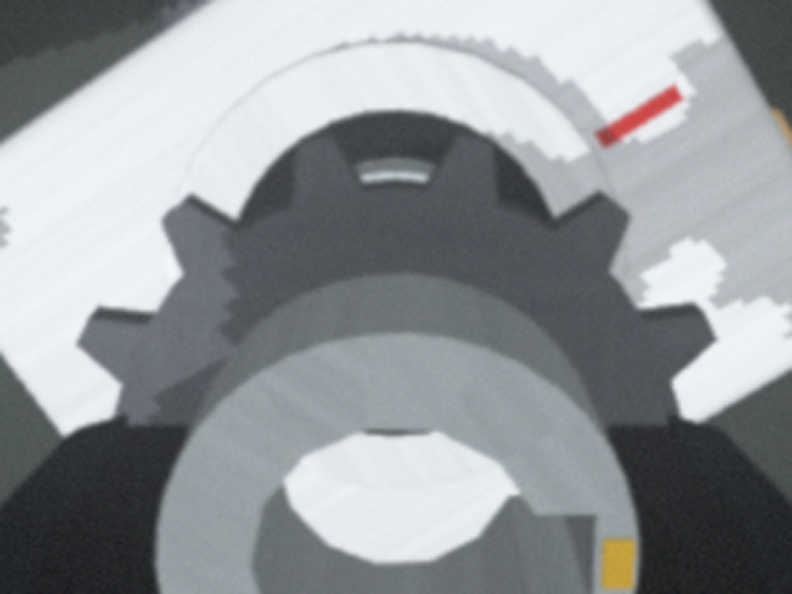

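It is threaded on shaft and key without force (underside already ~16 mm below the key's top). I'll finish to the collar.

```bash
python3 - <<'E'
from h import *
import pickle
th=-.511;R=down(th);c=np.array([.5496,-.0021,0])-R@[-.0001,0,0];c[2]=0
s=ctrl.servo_line(c+[0,0,.1322],R,velocity=.015,f_stop=4);print(s,ctrl.get_position()-c,ctrl.get_ft_force(),ctrl.get_clock())
ctrl.gripper_open();ctrl.hold(.2)
q=ctrl.get_position();ctrl.servo_line(q+[0,0,.09],velocity=.12)
pos=c-R[:,0]*.065;pos[2]=.26;ctrl.move_ptp(pos,R);ctrl.hold(.4)
im=ctrl.camera("wrist");save(im,"final.png",(200,40,360,160),5);save(ctrl.camera("scene"),"final_s.png",(190,160,330,290),5)
C=cloud(im);Z=C[...,2];r=np.hypot(C[...,0]-c[0],C[...,1]-c[1]);ok=im["range_z"]>0
P=C[ok&(Z>.149)&(Z<.158)&(r<.04)];print("boss",fitc(hull(P)),np.median(P[:,2]))
A=np.c_[P[:,:2]-c[:2],np.ones(len(P))];print("tilt",np.linalg.lstsq(A,P[:,2],rcond=None)[0])
P=C[ok&(Z>.12)&(r<.010)];print("shaft end z",np.median(P[:,2]))
kp=c[:2]+.0165*np.array([np.cos(th),np.sin(th)]);P=C[ok&(np.hypot(C[...,0]-kp[0],C[...,1]-kp[1])<.003)];print("key z",np.median(P[:,2]));print(ctrl.get_clock())
E
```

```text
True [-1.02056358e-04  1.95264539e-05  1.32460629e-01] [0.04550539 0.96457343 6.00137854] 28.8667
boss [ 0.54989324 -0.00226183  0.02675596] 0.152723412630401
tilt [6.63440957e-05 3.94704229e-04 1.52715112e-01]
shaft end z 0.14580389312510897
key z 0.14280453292238368
31.5333
```

View pics/final.png

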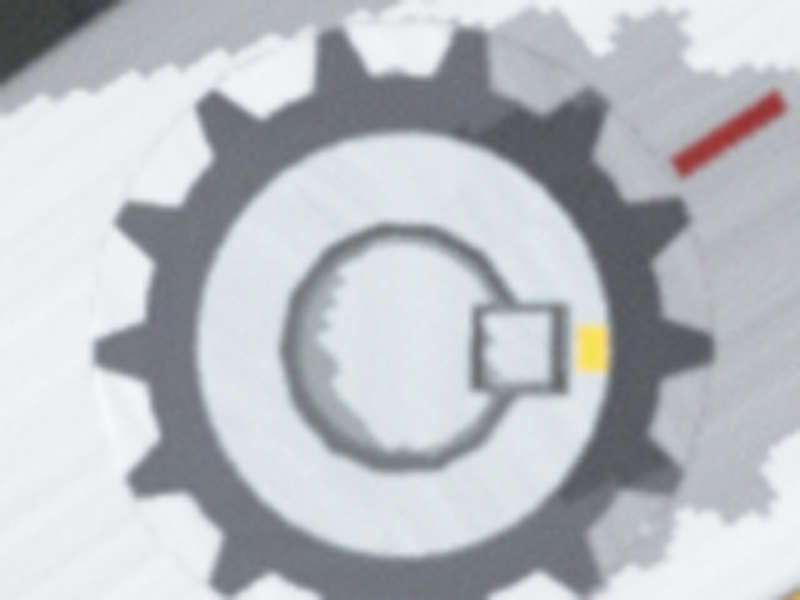

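View pics/final_s.png

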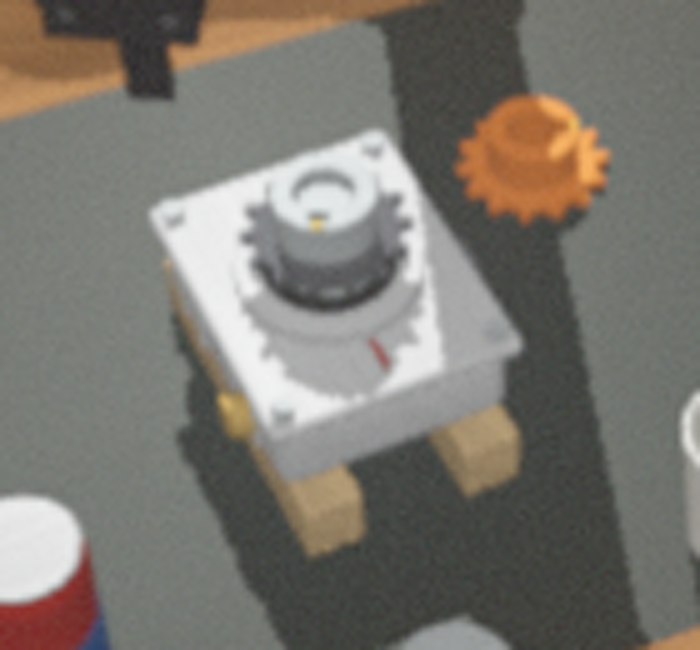

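The key (crop 520,348) sits centred in the sprocket's notch, next to the dot (593,349). The boss top is 6.9 mm above the shaft's end (7 expected) and level. Handing in.

```bash
python3 -c "
from station import ctrl
ctrl.job_done();print(ctrl.get_clock())"
```

```text
the job is handed in; nothing more can be done
the job is handed in; nothing more can be done
```

The key is home in the shaft's keyway and the sprocket is seated on the collar over it. I handed the job in just after 31.5 s; the station reports no verdict.

- **Key:** I gripped it by its top and turned it to the keyway, found by camera at −29.3° from world +x. I lowered it with no contact felt and dropped it the last part. Its top then measured 2.8 mm below the shaft's end (3 expected) before the sprocket went on, and 3.0 mm at the last check.
- **Sprocket:** The steel one was gripped by its boss and slid down over shaft and key without resistance. It was let go after a change of at least 4 N on the tool at the collar (reading about 6 N). Its boss top is level and 6.9 mm above the shaft's end (7 expected). Its centre is within about 0.4 mm of the axis, and the key looks centred in its keyway.
- **Checks that disagreed:** The top camera differed from the wrist camera by 1–4 mm sideways. I used the wrist camera because its two views of the shaft, taken from different angles, agreed to 0.1 mm. Its heights read about 1.3 mm low throughout, so I relied on height differences.
- **Not checked:** I did not re-measure the other things on the bench. No unexpected contact was felt.

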